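# Tip the dead cells through the flap of the battery bin

## Task

Empty the orange cup into the battery bin: press the bin's yellow flap open with the lip of the cup while the two dead red cells are still in the cup, then tip the cup until both have dropped through into the bin. Let the flap close, stand the emptied cup upright on the bench and let go. Leave the blue cup of fresh cells where it stands.

Things in the scene. Friction and masses are not known exactly. Their poses are not given: they have to be found in the camera images.
- dead_cup_mid (a point): Orange loose cup, 0.1 kg, 45 mm tall, 46 wide (y), walls 3. Point: 22.5 mm above its flat underside, mid-width; z up, x to its back. Pinch it across the upright side walls (x -35 to +33 mm; back wall at +33). The open front is a spout to the lip, the floor's 46 mm wide end at x -75 mm. A 3 mm ridge at x -10 holds the cells up to 25 degrees of lip-down tip, moved smoothly; 60 empties it.
- fresh_cup_mid (a point): The same cup in blue, holding two fresh green cells: a bystander, to be left alone. Point and axes as for the orange cup.
- port (a point): Centre of the battery bin's port, level with the bin's top, 150 mm above the bench; z up. Fixed hollow grey bin, green top, 160 (x) by 130 mm, floor 6 mm thick. The port, 90 (x) by 80 mm, is filled by a yellow flap hinged on its +x edge, marked by a black bar: hold the cup over the +x side, lip pointing to -x, and press; cells slide down the flap, off its free edge.
- flap (a joint): Angle of the yellow flap (86 by 76 mm), rad: 0 shut, level with the bin's top, up to 1.25 as its free (-x) edge is pushed down into the bin. It opens inwards only; a light spring shuts it (about 1.5 N pressed at the port's centre, 2.5 N well open), too stiff for the cells to open by their own weight.
- dead_a: Dead cell, a red cylinder with steel ends, 17 mm diameter, 34 mm long, 18 g, lying across the orange cup. Origin at its centre, y along its length.
- dead_b: The other dead cell, the same.
Things that resemble listed ones, but are neither listed nor needed, are in the scene too. There is more than one size of the part that bears dead_cup_mid; the job needs the middle-sized.

How it is judged:
On the way, in this order (a step that is already met when the one before it is completed fails the run):
1. the flap is pressed open (more than 0.15 rad) with the cup's lip at the port and both dead cells still in the cup (value of joint flap above 0.15 rad and distance between dead_cup_mid and port below 0.14 m and distance between each of dead_a, dead_b and dead_cup_mid below 0.08 m), for 0.05 s.
2. both dead cells have dropped into the bin (z of each of dead_a, dead_b in the frame of port below -0.06 m and horizontal distance between each of dead_a, dead_b and port below 0.1 m), for 0.1 s.
At the end, for the whole second after the job is handed in: Both dead cells lie inside the bin, more than 60 mm below its top; the flap is shut (under 0.1 rad); the orange cup stands upright (within about 8 degrees) on the bench, let go; the blue cup is within 20 mm of where it started (x of dead_a in the frame of port between -0.078 and 0.078 m and y of dead_a in the frame of port between -0.063 and 0.063 m and z of each of dead_a, dead_b in the frame of port below -0.06 m and x of dead_b in the frame of port between -0.078 and 0.078 m and y of dead_b in the frame of port between -0.063 and 0.063 m and value of joint flap below 0.1 rad and angle between dead_cup_mid's own z axis and vertical below 0.15 rad and height (world z) of dead_cup_mid between 0.012 and 0.035 m and distance of fresh_cup_mid from where it was at the start of the episode below 0.02 m); the robot touches nothing.
It fails at once if the blue cup of fresh cells is shifted by more than 30 mm or tipped over (distance of fresh_cup_mid from where it was at the start of the episode above 0.03 m or angle between fresh_cup_mid's own z axis and vertical above 0.5 rad).
It also fails if it takes over 59 s, if anything falls off the work surface, if the arm or the gripper's body presses on something with over 40 N, if the wrist force passes 120 N, or if a joint passes its speed limit or range.

## Robot

A 7-joint arm with a two-finger parallel gripper is mounted at the origin on the work surface. World frame = base frame: x ahead of the robot, y to its left, z up, the work surface at z = 0. Lengths are in m, angles in rad, forces in N, time in s.
With the tool pointing down it reaches from about 0.4 to 0.85 m from the base axis. Payload 4.5 kg.
Tool frame: the origin (TCP) lies at the very end of the fingers, on their centre line; the grasp point (between the pads) lies 19 mm behind it; z points along the fingers, y is the line along which they close (so a half turn about z gives the same grasp; the last joint's range is limited). The gripper opens to 88 mm and grips with 3 to 60 N. Pads are 18 mm wide; open, the fingers measure 123 mm over their backs; the gripper's body (75 mm by 187 mm) begins 45 mm behind the grasp point.
Start: joints at [1.138, 0.689, -0.195, 1.565, 0.157, 0.902, -0.215], TCP at [0.281, -0.558, 0.239] pointing down, gripper open.
Joint ranges: [-3.01, 3.01], [-0.46, 2.08], [-1.47, 1.51], [0.13, 2.56], [-1, 4.14], [0.04, 2.09], [-2.66, 2.66]. Speed limits (rad/s): [2.57, 2.57, 3.14, 3.14, 3.14, 3.14, 3.14].

## Interface

Orientations are given as a unit quaternion [x, y, z, w].
In Python, from plant import r, eyes, nets gives the robot as it stands.
- The arm moves only by the shell command python3 -m pendant 'ROWS' [FORCE]. ROWS is JSON, a list of rows, each an object of numbers: "claw": the opening, from 0 (shut) to 1 (fully open); "dx", "dy", "dz": the shift along the world's x, y, z in mm; "twist": the turn about the world's z in rad. In form: [{"claw": .., "dx": .., "dy": .., "dz": .., "twist": ..}, ...]. A call has 1 to 8 rows; each row is the pose to reach, as a shift and turn from the pose commanded when the call began; what a row does not reach only later rows make up. A row lasts 1/10 s, in which the tool goes at most 50 mm and 8.59 degrees, less where a joint would pass 70% of its speed; a pose out of reach is approached as far as the arm can. A call with a gripper value outside its range is refused whole. The fingers move at their own pace and stop on an object; FORCE is the grip in N (left out, the last holds). Time passes only in rows, so rows that repeat a pose let the fingers close. It gives the time, the measured TCP pose, the force, the opening and the grip force at its end, in the units of the state.
- r.get_state(): the state, without advancing time (a new reading comes with each control period).
- eyes.snapshot(name): name is "side" or "top"; returns (picture, depth): 400x640x3 uint8, blue, green, red; 400x640 float32, m along the optical axis (not along the pixel's ray), 0 where there is no reading.
- eyes.camera_info(name): a dict with "K" (3x3 intrinsics, pixels), "world_to_cam" (4x4, takes a point from world to camera coordinates). Camera axes: x right, y down, z forward; pixel columns grow to the right and rows downward; lengths in m; the calibration is good to about 2 mm. A picture is of the moment at which its call begins. camera_info takes no time and is no camera call.
- r.finish_job(): hands the job in; it is judged then, once.
Trained networks look in the newest picture that a camera, given by its name, has taken for a name from the list of things; names that differ only in an ending like _2 or _b are one class to them, and where a whole thing is asked for, a point or a joint stands for the part that bears it (a point fixed in the world has none). Each returns a list of dicts, best first, with "confidence" (0 to 1); they miss things now and then, are a little off and sometimes report something else, mostly with a low value. They report only what shows in the picture. A call takes as long as a camera call. They do not tell look-alikes from the thing itself.
- nets.spot_in(camera, query): "box" ([left, top, width, height] as shares, 0 to 1, of the picture: columns of its width, rows of its height, round what is visible of it).
- nets.place_of(camera, query): "position" ([column, row] as shares, 0 to 1, of the picture: columns of its width, rows of its height: a listed point, or the origin of a listed thing).
The state is a dict: "clock": time; "q": joint angles; "qd": joint speeds; "joint_torque": joint torques, N m; "tool_pos": TCP position; "eef_rot": TCP orientation; "contact_force": force on the tool from outside, world axes, zero at the start; "moment": the same for the moment, N m; "opening": opening from 0.0 (shut) to 1.0 (fully open); "finger_force": force on a finger pad.
Only numpy, scipy, OpenCV 4.12 (cv2) and the standard library are available. Lean on these libraries where they do the work, as an engineer would, in place of code of your own. Each camera call takes 0.05 s, during which the arm holds its last target. There are 200 camera calls.

## Working session

There is one attempt and no reset: what is moved stays moved. The work goes in short steps, Python scripts to look and compute and a shell command to move; the robot and the scene stay as the last step left them, time stands still between calls to the robot, and variables do not carry over. Pictures are saved under pics/ and viewed, at most 10 in all, crops included, and the job is handed in when it is done.

```bash
mkdir -p pics; ls; cat > h.py <<'E'
import numpy as np, cv2
from plant import r, eyes, nets
def snap(n,f=None):
    im,d=eyes.snapshot(n)
    if f: cv2.imwrite('pics/'+f,im)
    return im,d
def world(n,u,v,d):
    c=eyes.camera_info(n);K=np.array(c['K']);T=np.linalg.inv(np.array(c['world_to_cam']))
    u,v,d=np.broadcast_arrays(*map(np.asarray,(u,v,d)))
    p=np.stack([(u-K[0,2])/K[0,0]*d,(v-K[1,2])/K[1,1]*d,d,np.ones(d.shape)],-1)
    return (p@T.T)[...,:3]
def pix(n,p):
    c=eyes.camera_info(n);q=np.array(c['world_to_cam'])@np.r_[p,1];q=np.array(c['K'])@q[:3];return q[:2]/q[2]
E
python3 - <<'E'
from h import *
for n in('top','side'):
    snap(n,n+'0.png')
    for q in('dead_cup_mid','port','fresh_cup_mid'):
        print(n,q,[(np.round(np.array(x['position'])*[640,400]),round(x['confidence'],2)) for x in nets.place_of(n,q)])
    c=eyes.camera_info(n);print(np.round(np.linalg.inv(c['world_to_cam']),2))
print(r.get_state())
E
```

```text
pics
top dead_cup_mid [(array([227., 247.]), 0.85), (array([223., 169.]), 0.72), (array([175., 184.]), 0.68)]
top port [(array([344., 169.]), 0.59)]
top fresh_cup_mid [(array([452., 202.]), 0.96)]
[[ 0.03 -0.98  0.2   0.26]
 [-1.   -0.03 -0.01  0.08]
 [ 0.01 -0.2  -0.98  1.19]
 [ 0.    0.    0.    1.  ]]
side dead_cup_mid [(array([295., 335.]), 0.81), (array([204., 292.]), 0.6), (array([215., 287.]), 0.58)]
side port [(array([314., 171.]), 0.58)]
side fresh_cup_mid [(array([396., 166.]), 0.59)]
[[-0.77 -0.45  0.46  0.09]
 [-0.64  0.54 -0.55  0.53]
 [ 0.   -0.71 -0.7   0.72]
 [ 0.    0.    0.    1.  ]]
{'clock': 0.4, 'q': array([ 1.13782864,  0.68924295, -0.19462678,  1.5654317 ,  0.15727792,
        0.90250129, -0.21507591]), 'qd': array([ 2.79767409e-04, -2.53551321e-03, -8.04253537e-04, -5.21545796e-04,
        3.58794538e-04, -2.89072768e-04, -2.66116906e-05]), 'joint_torque': array([ 9.08301772e-04, -5.26962197e+01, -1.26486484e+00, -1.53501695e+01,
       -5.18902147e-02,  1.58310228e-03,  5.95334018e-05]), 'tool_pos': array([ 0.28125956, -0.55806456,  0.2386189 ]), 'eef_rot': array([ 9.72881324e-01,  2.31304818e-01, -6.35028571e-06, -1.02006624e-04]), 'contact_force': array([-0.24144523, -0.00667774,  0.53528406]), 'moment': array([-0.01519527, -0.0440449 , -0.02328526]), 'finger_force': 0.0, 'opening': 0.9998313453289899}
```

View pics/top0.png

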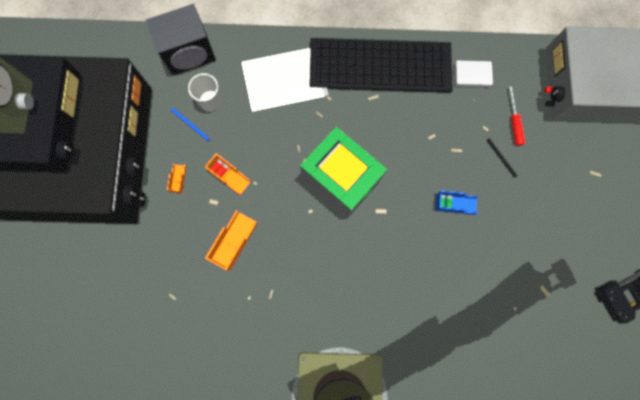

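View pics/side0.png

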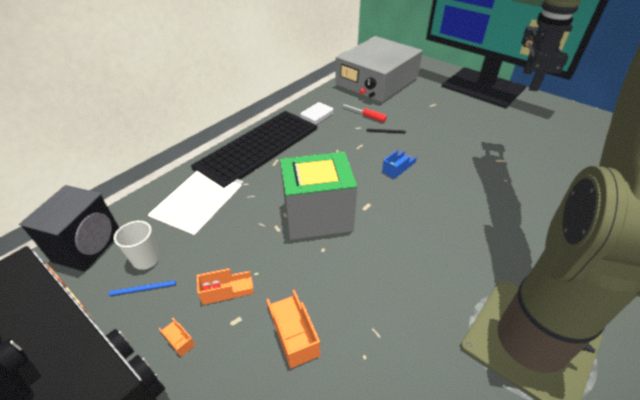

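The top view shows the middle orange cup with red cells at about (228,172). The bin is at (343,168), with the hinge bar on its upper-left side. Next I measure both.

```bash
cat > m.py <<'E'
from h import *
def colmask(im,lo,hi):
    return cv2.inRange(cv2.cvtColor(im,cv2.COLOR_BGR2HSV),lo,hi)>0
def rect(P):
    (c,s,a)=cv2.minAreaRect((P[:,:2]*1000).astype(np.float32));return np.round(c,1),np.round(s,1),round(a,1),np.round(cv2.boxPoints((c,s,a)),0).tolist()
E
python3 - <<'E'
from m import *
im,d=snap('top')
vv,uu=np.mgrid[:400,:640]
W=world('top',uu,vv,d)
box=lambda a,b,c,e:(uu>=a)&(uu<b)&(vv>=c)&(vv<e)
org=colmask(im,(5,120,90),(18,255,255))&box(203,253,148,196)&(d>0)
P=W[org];print('cup z pct',np.percentile(P[:,2],[1,10,50,90,99]).round(4))
print('low',rect(P[P[:,2]<.012])); print('all',rect(P)); hi=P[P[:,2]>.038];print('hi',rect(hi),len(hi),hi.mean(0))
red=(colmask(im,(0,120,90),(4,255,255))|colmask(im,(172,120,90),(180,255,255)))&box(203,253,148,196);print('red',W[red].mean(0),red.sum())
yel=colmask(im,(22,100,90),(35,255,255))&box(300,390,120,215);P=W[yel];print('yel',rect(P),P[:,2].mean())
gr=colmask(im,(40,80,60),(80,255,255))&box(295,395,120,215);P=W[gr];P=P[P[:,2]>.14];print('green',rect(P),P[:,2].mean())
bl=(im.max(2)<60)&box(312,372,138,196);P=W[bl];P=P[P[:,2]>.13];print('black',rect(P),P.mean(0),len(P))
cv2.imwrite('pics/crop.png',np.hstack([cv2.resize(im[140:200,200:265],None,fx=6,fy=6,interpolation=2),cv2.resize(im[120:216,295:395],(400,360),interpolation=2)]))
E
```

```text
cup z pct [-0.0041 -0.0003  0.0137  0.0434  0.0468]
low (array([553.8, 309.7]), array([127. ,  53.4]), 54.1, [[495.0, 274.0], [538.0, 243.0], [613.0, 345.0], [569.0, 377.0]])
all (array([553.8, 309.7]), array([127. ,  53.4]), 54.1, [[495.0, 274.0], [538.0, 243.0], [613.0, 345.0], [569.0, 377.0]])
hi (array([557.8, 321.1]), array([69.2, 45.8]), 54.6, [[519.0, 306.0], [556.0, 280.0], [596.0, 336.0], [559.0, 363.0]]) 95 [0.56314014 0.32885671 0.0434816 ]
red [0.56353914 0.32978991 0.0175876 ] 102
yel (array([440.2,  52.3]), array([103.6, 355.7]), 66.6, [[256.0, 75.0], [583.0, -66.0], [624.0, 29.0], [298.0, 170.0]]) 0.15047581180109745
green (array([453.7,  60.8]), array([177.5, 353.4]), 59.1, [[256.0, 75.0], [560.0, -106.0], [651.0, 46.0], [348.0, 228.0]]) 0.15613362752646875
black (array([0., 0.]), array([0., 0.]), 0.0, [[0.0, 0.0], [0.0, 0.0], [0.0, 0.0], [0.0, 0.0]]) [nan nan nan] 0<stdin>:12: RuntimeWarning: Mean of empty slice.
  ret = um.true_divide(
```

View pics/crop.png

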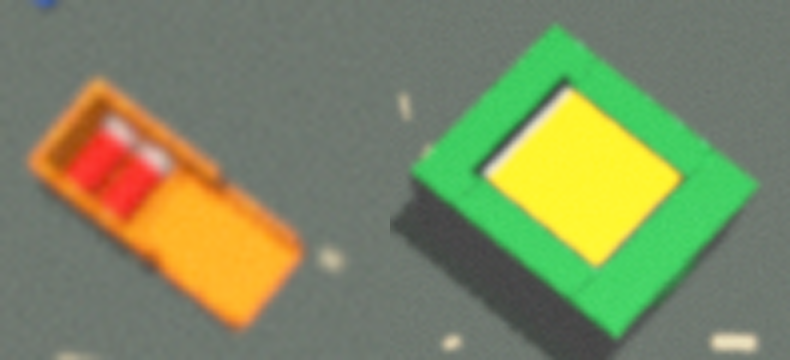

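The crop shows the cup with its back at upper left and its lip at lower right. The bin's black bar runs along the upper-left side of the flap. I'll refine the positions with plane-ray intersection.

```bash
cat >> m.py <<'E'
def onplane(n,z):
    vv,uu=np.mgrid[:400,:640].astype(float)
    A=world(n,uu,vv,np.ones(uu.shape));C=world(n,0.,0.,0.)
    t=(z-C[2])/(A[...,2]-C[2]);return C+t[...,None]*(A-C)
def big(mask):
    n,l,s,_=cv2.connectedComponentsWithStats(mask.astype(np.uint8));return l==1+np.argmax(s[1:,4])
E
python3 - <<'E'
from m import *
im,d=snap('top')
vv,uu=np.mgrid[:400,:640]
box=lambda a,b,c,e:(uu>=a)&(uu<b)&(vv>=c)&(vv<e)
W=onplane('top',.15)
y=big(colmask(im,(22,100,90),(35,255,255))&box(300,390,120,215));print('yel',rect(W[y]))
g=big((colmask(im,(35,80,60),(85,255,255)))&box(295,395,120,215));print('green',rect(W[g]))
hull=np.zeros(g.shape,np.uint8);cv2.drawContours(hull,cv2.findContours(g.astype(np.uint8),cv2.RETR_EXTERNAL,2)[0],-1,1,-1)
h=big((hull>0)&~g);print('hole',rect(W[h]))
D=world('top',uu,vv,d);print('bin top z',np.median(D[g][:,2]))
o=big(colmask(im,(5,120,90),(18,255,255))&box(203,253,148,196))
print('cup@.0',rect(onplane('top',.003)[o]))
import itertools
for n in('side',):
    print('port side',pix(n,[.554,.056,.15]))
E
```

```text
yel (array([539.8,   8.8]), array([86.9, 79. ]), 50.0, [[482.0, 1.0], [542.0, -50.0], [598.0, 17.0], [537.0, 68.0]])
green (array([538.4,   7.8]), array([166.8, 134.1]), 50.1, [[433.0, -13.0], [536.0, -99.0], [643.0, 29.0], [540.0, 115.0]])
hole (array([542.3,  11.7]), array([94.5, 78.6]), 50.1, [[482.0, 1.0], [542.0, -50.0], [603.0, 23.0], [542.0, 73.0]])
bin top z 0.14868526716752406
cup@.0 (array([552.7, 308.6]), array([126. ,  53.2]), 54.3, [[494.0, 273.0], [538.0, 242.0], [611.0, 344.0], [568.0, 375.0]])
port side [298.76694587 179.32730367]
```

```bash
python3 - <<'E'
from m import *
im,d=snap('side')
cv2.imwrite('pics/c2.png',cv2.resize(im[145:205,270:365],(760,480),interpolation=2))
D=world('side',*np.meshgrid(np.arange(640.),np.arange(400.)),d)
c,s=np.cos(np.radians(50.1)),np.sin(np.radians(50.1))
X=(D-[.5384,.0078,0]);a=X[...,0]*c+X[...,1]*s;b=-X[...,0]*s+X[...,1]*c
m=(abs(b)<.03)&(D[...,2]>.12)&(d>0)
for lo in np.arange(-.085,.09,.01):
    k=m&(a>=lo)&(a<lo+.01)
    if k.any():print(round(lo,3),k.sum(),np.percentile(D[k][:,2],[10,50,90]).round(4),im[k].mean(0).round())
E
```

```text
-0.085 10 [0.148  0.1506 0.1515] [117. 195.  98.]
-0.075 70 [0.1489 0.1505 0.1519] [114. 208.  90.]
-0.065 71 [0.1489 0.15   0.1515] [114. 208.  90.]
-0.055 69 [0.1491 0.1503 0.1514] [113. 207.  90.]
-0.045 56 [0.1485 0.1499 0.1512] [110. 210. 182.]
-0.035 71 [0.1489 0.1503 0.1516] [123. 249. 255.]
-0.025 70 [0.1491 0.1501 0.1516] [123. 249. 255.]
-0.015 72 [0.149  0.1503 0.1512] [123. 249. 255.]
-0.005 71 [0.1488 0.1505 0.1518] [123. 249. 255.]
0.005 70 [0.1495 0.1505 0.1517] [123. 249. 255.]
0.015 76 [0.1489 0.1498 0.1516] [123. 249. 255.]
0.025 72 [0.149  0.1503 0.1516] [123. 249. 255.]
0.035 71 [0.1488 0.1501 0.1511] [130. 248. 255.]
0.045 74 [0.1499 0.1523 0.1548] [131. 154. 144.]
0.055 76 [0.1491 0.1508 0.1523] [107. 196.  85.]
0.065 74 [0.149  0.1501 0.1514] [114. 208.  90.]
0.075 67 [0.1438 0.1498 0.1511] [108. 185.  90.]
```

View pics/c2.png

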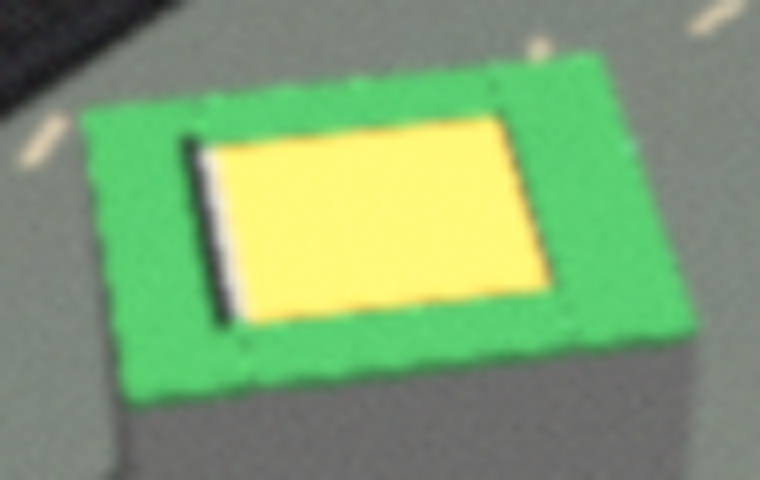

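```bash
python3 -m pendant '[{"claw":1,"dx":123,"dy":400,"dz":10,"twist":0.48},{"claw":1,"dx":123,"dy":400,"dz":10,"twist":0.48},{"claw":1,"dx":123,"dy":400,"dz":10,"twist":0.48},{"claw":1,"dx":123,"dy":400,"dz":10,"twist":0.48},{"claw":1,"dx":123,"dy":400,"dz":10,"twist":0.48},{"claw":1,"dx":123,"dy":400,"dz":10,"twist":0.48},{"claw":1,"dx":123,"dy":400,"dz":10,"twist":0.48},{"claw":1,"dx":123,"dy":400,"dz":10,"twist":0.48}]' 20
```

```text
clock: 1.35
tool_pos: [0.3993, -0.1742, 0.2487]
eef_rot: [0.89, 0.456, 0.0, 0.0]
contact_force: [0.4, 0.2, -0.0]
opening: 1.002
finger_force: 0.0
```

```bash
python3 -m pendant '[{"claw":1,"dx":110,"dy":360,"dz":0,"twist":0},{"claw":1,"dx":110,"dy":360,"dz":0,"twist":0},{"claw":1,"dx":110,"dy":360,"dz":0,"twist":0},{"claw":1,"dx":110,"dy":360,"dz":0,"twist":0},{"claw":1,"dx":110,"dy":360,"dz":0,"twist":0},{"claw":1,"dx":110,"dy":360,"dz":0,"twist":0},{"claw":1,"dx":110,"dy":360,"dz":0,"twist":0},{"claw":1,"dx":110,"dy":360,"dz":0,"twist":0}]'
python3 -m pendant '[{"claw":1,"dx":31,"dy":102,"dz":0,"twist":0},{"claw":1,"dx":31,"dy":102,"dz":-50,"twist":0},{"claw":1,"dx":31,"dy":102,"dz":-140,"twist":0},{"claw":1,"dx":31,"dy":102,"dz":-140,"twist":0},{"claw":1,"dx":31,"dy":102,"dz":-140,"twist":0},{"claw":1,"dx":31,"dy":102,"dz":-140,"twist":0},{"claw":1,"dx":31,"dy":102,"dz":-140,"twist":0}]'
python3 - <<'E'
from h import *
from scipy.spatial.transform import Rotation as R
s=r.get_state();print(s['tool_pos'],R.from_quat(s['eef_rot']).as_matrix().round(4))
E
```

```text
clock: 2.15
tool_pos: [0.5094, 0.1898, 0.2487]
eef_rot: [0.889, 0.458, 0.002, -0.001]
contact_force: [0.0, 0.3, -0.3]
opening: 0.999
finger_force: 0.0
clock: 2.85
tool_pos: [0.5413, 0.2861, 0.1105]
eef_rot: [0.89, 0.456, 0.002, 0.0]
contact_force: [-0.6, 0.6, 0.4]
opening: 0.994
finger_force: 0.0
[0.54125942 0.28613791 0.11052178] [[ 0.585   0.811   0.0031]
 [ 0.811  -0.585   0.0013]
 [ 0.0029  0.0017 -1.    ]]
```

```bash
python3 -m pendant '[{"claw":1,"dx":4,"dy":18,"dz":0,"twist":0},{"claw":1,"dx":4,"dy":18,"dz":-20,"twist":0},{"claw":1,"dx":4,"dy":18,"dz":-50,"twist":0},{"claw":1,"dx":4,"dy":18,"dz":-75.5,"twist":0},{"claw":1,"dx":4,"dy":18,"dz":-75.5,"twist":0},{"claw":1,"dx":4,"dy":18,"dz":-75.5,"twist":0},{"claw":1,"dx":4,"dy":18,"dz":-75.5,"twist":0}]'
python3 - <<'E'
from m import *
print(r.get_state()['tool_pos'])
im,d=snap('side','g.png');cv2.imwrite('pics/g2.png',cv2.resize(im[210:340,150:300],(750,600),interpolation=2))
E
```

```text
clock: 3.55
tool_pos: [0.5456, 0.3048, 0.0355]
eef_rot: [0.89, 0.456, 0.002, -0.0]
contact_force: [0.7, 0.8, 0.4]
opening: 0.993
finger_force: 0.0
[0.54564153 0.30483222 0.03552963]
```

View pics/g2.png

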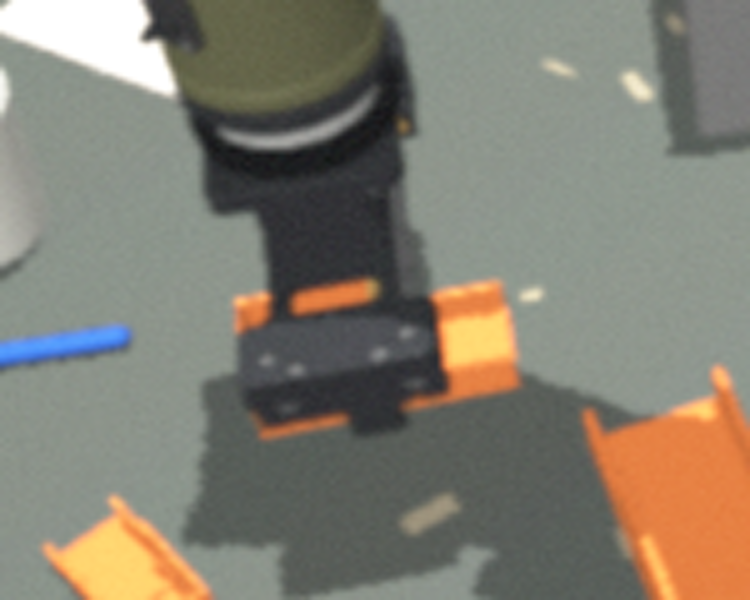

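The fingers straddle the cup's side walls ahead of the cells, as intended. I'll close and lift.

```bash
python3 -m pendant '[{"claw":0.4,"dx":0,"dy":0,"dz":0,"twist":0},{"claw":0.4,"dx":0,"dy":0,"dz":0,"twist":0},{"claw":0.4,"dx":0,"dy":0,"dz":0,"twist":0},{"claw":0.4,"dx":0,"dy":0,"dz":0,"twist":0},{"claw":0.4,"dx":0,"dy":0,"dz":0,"twist":0},{"claw":0.4,"dx":0,"dy":0,"dz":0,"twist":0},{"claw":0.4,"dx":0,"dy":0,"dz":0,"twist":0},{"claw":0.4,"dx":0,"dy":0,"dz":0,"twist":0}]' 40
python3 -m pendant '[{"claw":0.4,"dx":0,"dy":0,"dz":5,"twist":0},{"claw":0.4,"dx":0,"dy":0,"dz":15,"twist":0},{"claw":0.4,"dx":0,"dy":0,"dz":30,"twist":0},{"claw":0.4,"dx":0,"dy":0,"dz":60,"twist":0},{"claw":0.4,"dx":0,"dy":0,"dz":100,"twist":0},{"claw":0.4,"dx":0,"dy":0,"dz":140,"twist":0},{"claw":0.4,"dx":0,"dy":0,"dz":180,"twist":0},{"claw":0.4,"dx":0,"dy":0,"dz":180,"twist":0}]'
cat > look.py <<'E'
import sys
from m import *
from scipy.spatial.transform import Rotation as R
n,cam,h=sys.argv[1],sys.argv[2],int(sys.argv[3])
s=r.get_state();t=s['tool_pos'];x=R.from_quat(s['eef_rot']).as_matrix()[:,0];print(t.round(4),'yaw',np.degrees(np.arctan2(x[1],x[0])).round(2),s['opening'],s['contact_force'].round(2))
e=np.array([np.cos(np.radians(50.1)),np.sin(np.radians(50.1))]);q=t[:2]-[.5384,.0078]
print('port frame x,y mm',(q@e*1000).round(1),(q@[-e[1],e[0]]*1000).round(1))
im,d=snap(cam);u,v=pix(cam,t).astype(int);v0,u0=max(v-h,0),max(int(u-1.3*h),0)
c=im[v0:v+h,u0:int(u+1.3*h)];f=560/c.shape[0];cv2.imwrite('pics/'+n,cv2.resize(c,(int(c.shape[1]*f),560),interpolation=2));print('crop origin',u0,v0,'scale',f)
E
python3 look.py l1.png side 70
```

```text
clock: 4.4
tool_pos: [0.544, 0.3039, 0.0328]
eef_rot: [0.89, 0.456, 0.0, 0.0]
contact_force: [1.3, -1.4, 0.1]
opening: 0.517
finger_force: 40.0
clock: 5.2
tool_pos: [0.5469, 0.3065, 0.2201]
eef_rot: [0.89, 0.456, 0.006, -0.001]
contact_force: [0.9, 0.5, -1.3]
opening: 0.513
finger_force: 40.0
[0.5469 0.3065 0.2201] yaw 54.23 0.5133940437469189 [ 0.86  0.52 -1.29]
port frame x,y mm 234.6 185.1
crop origin 113 151 scale 4.0
```

View pics/l1.png

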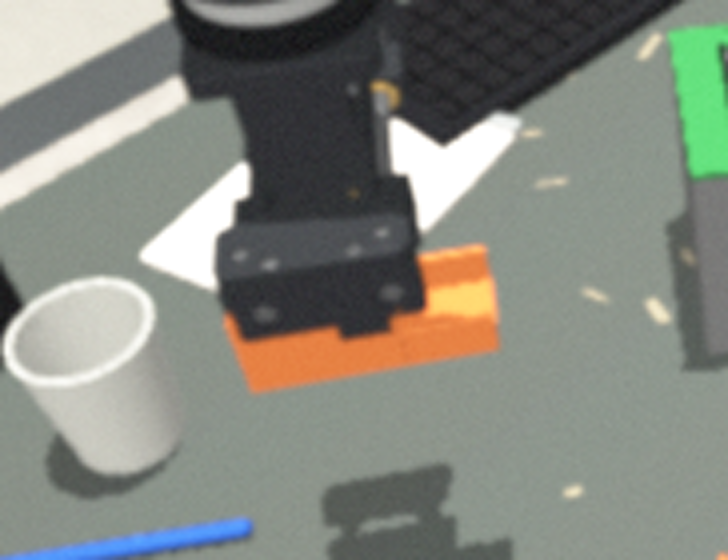

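The cup is held level. Next, a smooth move over the +x side of the port.

```bash
python3 -m pendant '[{"claw":0.4,"dx":0,"dy":-8,"dz":0,"twist":-0.01},{"claw":0.4,"dx":1,"dy":-24,"dz":0,"twist":-0.02},{"claw":0.4,"dx":1,"dy":-46,"dz":0,"twist":-0.03},{"claw":0.4,"dx":2,"dy":-76,"dz":0,"twist":-0.04},{"claw":0.4,"dx":3,"dy":-110,"dz":0,"twist":-0.05},{"claw":0.4,"dx":4,"dy":-145,"dz":0,"twist":-0.06},{"claw":0.4,"dx":5,"dy":-180,"dz":0,"twist":-0.072},{"claw":0.4,"dx":6,"dy":-210,"dz":0,"twist":-0.072}]'
python3 -m pendant '[{"claw":0.4,"dx":0,"dy":-25,"dz":0,"twist":0},{"claw":0.4,"dx":1,"dy":-43,"dz":0,"twist":0},{"claw":0.4,"dx":2,"dy":-56,"dz":0,"twist":0},{"claw":0.4,"dx":2,"dy":-64,"dz":0,"twist":0},{"claw":0.4,"dx":2,"dy":-68,"dz":0,"twist":0},{"claw":0.4,"dx":2,"dy":-68,"dz":0,"twist":0},{"claw":0.4,"dx":2,"dy":-68,"dz":0,"twist":0}]'
python3 look.py l2.png side 60
```

```text
clock: 6.05
tool_pos: [0.5483, 0.0896, 0.2113]
eef_rot: [0.907, 0.422, -0.002, 0.001]
contact_force: [-0.0, 0.2, -2.2]
opening: 0.513
finger_force: 40.0
clock: 6.75
tool_pos: [0.5518, 0.0272, 0.2128]
eef_rot: [0.906, 0.424, 0.0, -0.0]
contact_force: [-0.2, 0.6, -2.3]
opening: 0.516
finger_force: 40.0
[0.5518 0.0272 0.2128] yaw 50.21 0.5161864464531571 [-0.19  0.61 -2.3 ]
port frame x,y mm 23.5 2.2
crop origin 229 91 scale 4.666666666666667
```

View pics/l2.png

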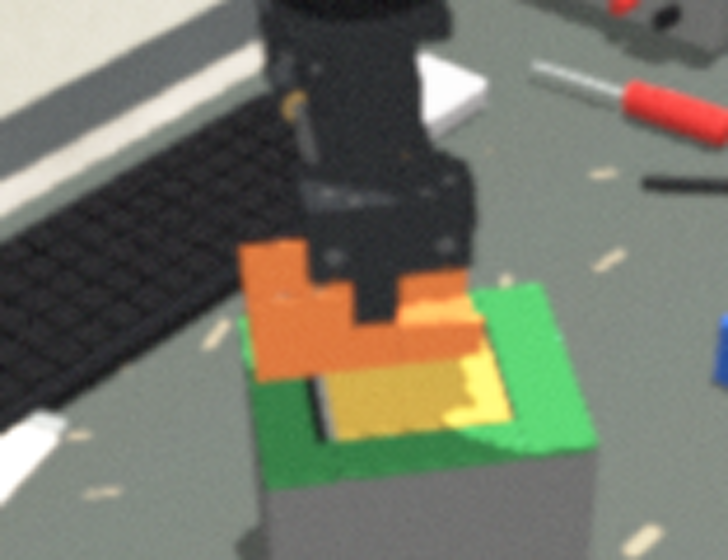

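```bash
python3 -m pendant '[{"claw":0.4,"dx":1,"dy":-1,"dz":-8,"twist":0},{"claw":0.4,"dx":1.5,"dy":-1.5,"dz":-17,"twist":0},{"claw":0.4,"dx":1,"dy":-2,"dz":-23,"twist":0},{"claw":0.4,"dx":-1,"dy":-4,"dz":-26,"twist":0},{"claw":0.4,"dx":-2.5,"dy":-6,"dz":-29,"twist":0},{"claw":0.4,"dx":-5,"dy":-9,"dz":-33,"twist":0},{"claw":0.4,"dx":-5,"dy":-9,"dz":-33,"twist":0},{"claw":0.4,"dx":-5,"dy":-9,"dz":-33,"twist":0}]' 25
python3 look.py l3.png side 60
```

```text
clock: 7.6
tool_pos: [0.5471, 0.0174, 0.1803]
eef_rot: [0.906, 0.424, 0.001, 0.0]
contact_force: [-1.3, 1.3, 3.0]
opening: 0.523
finger_force: 25.0
[0.5471 0.0174 0.1803] yaw 50.13 0.5228940723053725 [-1.31  1.29  3.04]
port frame x,y mm 12.9 -0.5
crop origin 234 101 scale 4.666666666666667
```

View pics/l3.png

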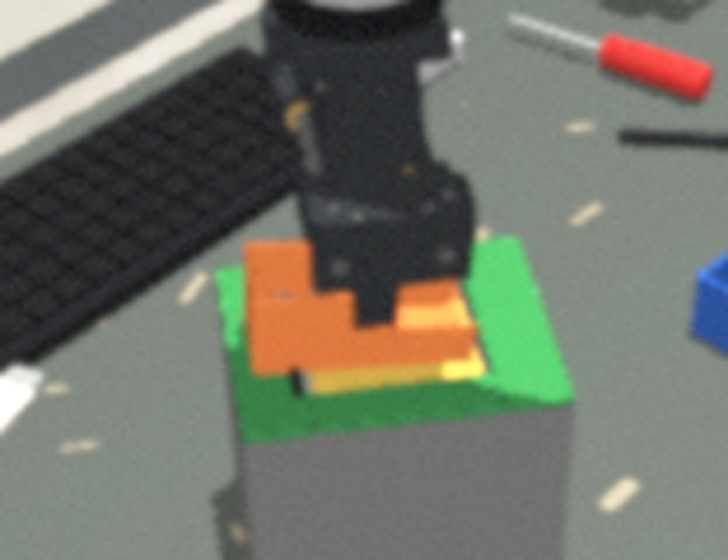

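```bash
cat > tilt.py <<'E'
from m import *
def tilt():
    im,d=snap('side');D=world('side',*np.meshgrid(np.arange(640.),np.arange(400.)),d)
    c,s=np.cos(np.radians(50.1)),np.sin(np.radians(50.1))
    X=D-[.5384,.0078,0];a=(X[...,0]*c+X[...,1]*s)*1e3;b=(-X[...,0]*s+X[...,1]*c)*1e3;z=D[...,2]*1e3
    o=big(colmask(im,(5,120,60),(19,255,255))&(d>0)&(abs(a)<150)&(abs(b)<60)&(z>100))
    k=o&(abs(b-23)<6);out=[]
    for lo in range(-100,140,6):
        q=k&(a>=lo)&(a<lo+6)
        if q.sum()>3:out.append((lo+3,np.percentile(z[q],4),np.percentile(z[q],96)))
    print(np.round(out).astype(int).tolist())
    red=(colmask(im,(0,120,80),(3,255,255))|colmask(im,(174,120,80),(180,255,255)))&(abs(a)<150)&(abs(b)<60);print('red px',red.sum())
    yl=colmask(im,(22,90,80),(35,255,255))&(abs(a)<45)&(abs(b)<40);print('yellow',yl.sum(), [(int(x),int(np.median(z[yl&(abs(a-x)<5)]))) for x in range(-40,45,10) if (yl&(abs(a-x)<5)).sum()>3])
if __name__=='__main__':tilt()
E
python3 tilt.py
```

```text
[[-37, 158, 166], [-31, 148, 167], [-25, 147, 166], [-19, 147, 167], [-13, 147, 168], [-7, 146, 169], [-1, 147, 168], [5, 147, 170], [11, 149, 171], [17, 150, 172], [23, 148, 190], [29, 149, 193], [35, 149, 194], [41, 152, 194], [47, 152, 196], [53, 154, 195], [59, 155, 194], [65, 154, 196], [71, 154, 196]]
red px 0
yellow 107 [(-40, 144), (-30, 145), (-20, 145), (-10, 146), (0, 146), (10, 147), (20, 148), (30, 148), (40, 149)]
```

```bash
python3 -m pendant '[{"claw":0.4,"dx":0,"dy":0,"dz":-2,"twist":0},{"claw":0.4,"dx":0,"dy":0,"dz":-4,"twist":0},{"claw":0.4,"dx":0,"dy":0,"dz":-6,"twist":0},{"claw":0.4,"dx":0,"dy":0,"dz":-6,"twist":0},{"claw":0.4,"dx":0,"dy":0,"dz":-6,"twist":0}]'
python3 tilt.py
```

```text
clock: 8.2
tool_pos: [0.5445, 0.0143, 0.1742]
eef_rot: [0.906, 0.423, -0.003, 0.001]
contact_force: [-6.4, -3.3, 11.1]
opening: 0.52
finger_force: 25.0
[[-37, 148, 153], [-31, 138, 156], [-25, 138, 158], [-19, 138, 157], [-13, 139, 159], [-7, 140, 161], [-1, 140, 163], [5, 141, 165], [11, 143, 166], [17, 144, 164], [23, 147, 188], [29, 146, 186], [35, 149, 185], [41, 151, 193], [47, 152, 195], [53, 153, 197], [59, 157, 199], [65, 156, 195], [71, 157, 172]]
red px 0
yellow 48 [(-10, 138), (0, 140), (10, 141), (20, 144), (30, 146), (40, 148)]
```

```bash
python3 -m pendant '[{"claw":0.4,"dx":-0.5,"dy":-0.5,"dz":-2,"twist":0},{"claw":0.4,"dx":-1,"dy":-1,"dz":-4,"twist":0},{"claw":0.4,"dx":-1,"dy":-1,"dz":-4,"twist":0},{"claw":0.4,"dx":-1,"dy":-1,"dz":-4,"twist":0}]'
python3 tilt.py
```

```text
clock: 8.65
tool_pos: [0.5433, 0.0128, 0.1701]
eef_rot: [0.906, 0.423, -0.003, 0.001]
contact_force: [-5.4, -5.7, 11.4]
opening: 0.517
finger_force: 25.0
[[-37, 138, 147], [-31, 137, 148], [-25, 136, 151], [-19, 137, 153], [-13, 138, 155], [-7, 138, 165], [-1, 138, 160], [5, 138, 163], [11, 139, 160], [17, 140, 178], [23, 144, 183], [29, 145, 183], [35, 147, 185], [41, 149, 195], [47, 153, 195], [53, 154, 199], [59, 158, 196], [65, 157, 186], [71, 160, 168]]
red px 0
yellow 31 [(10, 139), (20, 142), (30, 145), (40, 147)]
```

The cup lip has pressed the flap to about 15–17° with the cells still held. I'll back up a little to shorten the lever, then roll further.

```bash
python3 -m pendant '[{"claw":0.4,"dx":0,"dy":0,"dz":4,"twist":0},{"claw":0.4,"dx":2,"dy":2.5,"dz":8,"twist":0},{"claw":0.4,"dx":5,"dy":6,"dz":8,"twist":0},{"claw":0.4,"dx":8.3,"dy":10,"dz":6,"twist":0},{"claw":0.4,"dx":7.3,"dy":9,"dz":3,"twist":0},{"claw":0.4,"dx":6.4,"dy":7.7,"dz":0,"twist":0},{"claw":0.4,"dx":6.4,"dy":7.7,"dz":0,"twist":0},{"claw":0.4,"dx":6.4,"dy":7.7,"dz":0,"twist":0}]' 30
python3 tilt.py
```

```text
clock: 9.5
tool_pos: [0.5526, 0.0239, 0.1715]
eef_rot: [0.906, 0.424, 0.0, 0.001]
contact_force: [-5.1, -1.9, 18.0]
opening: 0.521
finger_force: 30.0
[[-13, 136, 146], [-7, 136, 150], [-1, 139, 153], [5, 135, 154], [11, 136, 158], [17, 137, 160], [23, 140, 161], [29, 142, 163], [35, 147, 182], [41, 147, 185], [47, 150, 184], [53, 155, 200], [59, 159, 204], [65, 161, 206], [71, 164, 207], [77, 165, 194], [83, 168, 184]]
red px 0
yellow 71 [(-30, 115), (-20, 119), (30, 143), (40, 146)]
```

```bash
python3 -m pendant '[{"claw":0.4,"dx":0,"dy":0,"dz":0,"twist":0},{"claw":0.4,"dx":-1.2,"dy":-1.4,"dz":-2,"twist":0},{"claw":0.4,"dx":-2,"dy":-2.5,"dz":-4,"twist":0},{"claw":0.4,"dx":-3.2,"dy":-3.8,"dz":-7.5,"twist":0},{"claw":0.4,"dx":-3.2,"dy":-3.8,"dz":-7.5,"twist":0},{"claw":0.4,"dx":-3.2,"dy":-3.8,"dz":-7.5,"twist":0}]' 45
python3 tilt.py
```

```text
clock: 10.15
tool_pos: [0.5497, 0.0204, 0.1645]
eef_rot: [0.906, 0.424, 0.001, 0.001]
contact_force: [-6.7, -1.0, 20.3]
opening: 0.511
finger_force: 45.0
[[-1, 138, 144], [5, 137, 164], [11, 136, 151], [17, 137, 155], [23, 137, 155], [29, 139, 176], [35, 143, 176], [41, 145, 176], [47, 152, 201], [53, 155, 206], [59, 161, 211], [65, 165, 200], [71, 168, 195], [77, 172, 186], [83, 175, 179]]
red px 0
yellow 36 [(-20, 103), (-10, 109), (30, 137), (40, 147)]
```

```bash
python3 -m pendant '[{"claw":0.4,"dx":-0.6,"dy":-0.8,"dz":-2.5,"twist":0},{"claw":0.4,"dx":-1.2,"dy":-1.6,"dz":-5,"twist":0},{"claw":0.4,"dx":-1.6,"dy":-2,"dz":-7.5,"twist":0},{"claw":0.4,"dx":-1.9,"dy":-2.3,"dz":-10,"twist":0},{"claw":0.4,"dx":-1.9,"dy":-2.3,"dz":-10,"twist":0},{"claw":0.4,"dx":-1.9,"dy":-2.3,"dz":-10,"twist":0}]' 45
python3 tilt.py; python3 look.py l4.png top 45
```

```text
clock: 10.8
tool_pos: [0.5469, 0.0169, 0.1536]
eef_rot: [0.906, 0.423, -0.0, 0.001]
contact_force: [-5.8, -3.5, 16.3]
opening: 0.519
finger_force: 45.0
[[11, 136, 144], [17, 136, 144], [23, 139, 164], [29, 134, 163], [35, 138, 163], [41, 143, 192], [47, 152, 206], [53, 156, 202], [59, 167, 196], [65, 173, 193], [71, 178, 188]]
red px 0
yellow 7 []
[0.547  0.0169 0.1536] yaw 50.09 0.5166981352560056 [-6.23 -4.07 15.88]
port frame x,y mm 12.5 -0.7
crop origin 281 118 scale 6.222222222222222
```

View pics/l4.png

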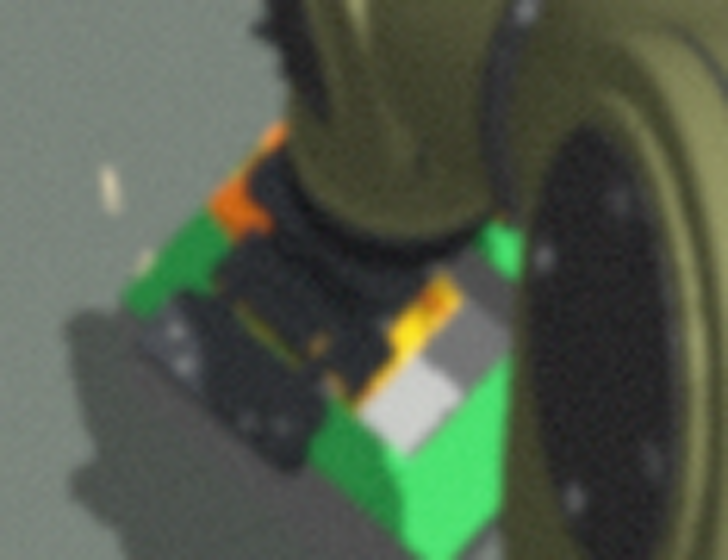

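Tilt is about 48°. I'll do another ratchet step, lifting, moving back and pressing, to get toward 60°.

```bash
python3 -m pendant '[{"claw":0.4,"dx":0,"dy":0,"dz":2,"twist":0},{"claw":0.4,"dx":1.3,"dy":1.5,"dz":5,"twist":0},{"claw":0.4,"dx":2.9,"dy":3.5,"dz":5,"twist":0},{"claw":0.4,"dx":2.9,"dy":3.5,"dz":2,"twist":0},{"claw":0.4,"dx":2.9,"dy":3.5,"dz":-1.5,"twist":0},{"claw":0.4,"dx":2.9,"dy":3.5,"dz":-1.5,"twist":0}]' 55
python3 tilt.py
python3 - <<'E'
from h import *
for q in ('dead_a',):
  for n in('top','side'):
    eyes.snapshot(n);print(n,[(np.round(np.array(x['position'])*[640,400]),round(x['confidence'],2)) for x in nets.place_of(n,q)])
E
```

```text
clock: 11.5
tool_pos: [0.548, 0.0188, 0.1521]
eef_rot: [0.906, 0.423, -0.003, 0.001]
contact_force: [-9.5, -6.9, 20.5]
opening: 0.517
finger_force: 55.0
[[17, 138, 144], [23, 138, 145], [29, 136, 163], [35, 137, 164], [41, 140, 162], [47, 150, 203], [53, 159, 203], [59, 170, 199], [65, 176, 195], [71, 184, 193]]
red px 0
yellow 3 []
top []
side []
```

```bash
python3 -m pendant '[{"claw":0.4,"dx":0,"dy":0,"dz":3,"twist":0},{"claw":0.4,"dx":1.5,"dy":1.8,"dz":6,"twist":0},{"claw":0.4,"dx":3.5,"dy":4.2,"dz":6,"twist":0},{"claw":0.4,"dx":3.5,"dy":4.2,"dz":3,"twist":0},{"claw":0.4,"dx":3.5,"dy":4.2,"dz":0,"twist":0},{"claw":0.4,"dx":3.5,"dy":4.2,"dz":-1,"twist":0},{"claw":0.4,"dx":3.5,"dy":4.2,"dz":-1,"twist":0}]' 58
python3 tilt.py
```

```text
clock: 12.45
tool_pos: [0.5493, 0.02, 0.152]
eef_rot: [0.907, 0.422, -0.005, 0.002]
contact_force: [-16.7, -12.1, 32.4]
opening: 0.516
finger_force: 58.0
[[17, 137, 144], [23, 139, 144], [29, 136, 164], [35, 139, 162], [41, 139, 161], [47, 149, 190], [53, 160, 204], [59, 170, 201], [65, 179, 198], [71, 187, 195]]
red px 0
yellow 3 []
```

```bash
python3 -m pendant '[{"claw":0.4,"dx":0,"dy":0,"dz":3,"twist":0},{"claw":0.4,"dx":2.5,"dy":3,"dz":3,"twist":0},{"claw":0.4,"dx":-1,"dy":-1.2,"dz":3,"twist":0},{"claw":0.4,"dx":2.5,"dy":3,"dz":3,"twist":0},{"claw":0.4,"dx":2.5,"dy":3,"dz":0,"twist":0},{"claw":0.4,"dx":2.5,"dy":3,"dz":0,"twist":0},{"claw":0.4,"dx":2.5,"dy":3,"dz":0,"twist":0},{"claw":0.4,"dx":2.5,"dy":3,"dz":0,"twist":0}]' 58
python3 tilt.py
python3 look.py l5.png side 60
```

```text
clock: 13.3
tool_pos: [0.5498, 0.0207, 0.1512]
eef_rot: [0.907, 0.421, -0.008, 0.003]
contact_force: [-17.8, -15.9, 31.6]
opening: 0.518
finger_force: 58.0
[[17, 136, 141], [23, 138, 142], [29, 135, 163], [35, 137, 162], [41, 137, 161], [47, 150, 187], [53, 158, 204], [59, 170, 201], [65, 180, 198], [71, 190, 195]]
red px 0
yellow 4 []
[0.5498 0.0207 0.1512] yaw 49.85 0.5180911625533591 [-17.66 -15.58  30.85]
port frame x,y mm 17.2 -0.5
crop origin 232 112 scale 4.666666666666667
```

View pics/l5.png

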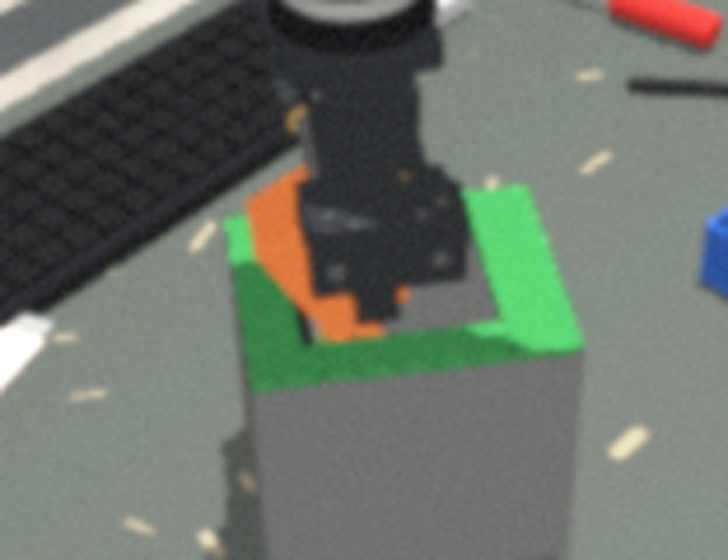

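```bash
python3 -m pendant '[{"claw":0.4,"dx":0,"dy":0,"dz":0,"twist":0},{"claw":0.4,"dx":0,"dy":0,"dz":5,"twist":0},{"claw":0.4,"dx":0,"dy":0,"dz":15,"twist":0},{"claw":0.4,"dx":0,"dy":0,"dz":30,"twist":0},{"claw":0.4,"dx":0,"dy":0,"dz":60,"twist":0},{"claw":0.4,"dx":0,"dy":0,"dz":90,"twist":0},{"claw":0.4,"dx":0,"dy":0,"dz":110,"twist":0},{"claw":0.4,"dx":0,"dy":0,"dz":110,"twist":0}]' 58
python3 look.py l6.png side 75
python3 - <<'E'
from h import *
for n in('top','side'):
    eyes.snapshot(n);print(n,[(np.round(np.array(x['position'])*[640,400]),round(x['confidence'],2)) for x in nets.place_of(n,'dead_a')])
E
```

```text
clock: 14.2
tool_pos: [0.5588, 0.0303, 0.2625]
eef_rot: [0.906, 0.424, 0.004, 0.0]
contact_force: [-0.6, 0.3, -1.2]
opening: 0.515
finger_force: 58.0
[0.5588 0.0303 0.2625] yaw 50.19 0.515027709436493 [-0.56  0.31 -1.19]
port frame x,y mm 30.4 -1.2
crop origin 204 56 scale 3.7333333333333334
top []
side []
```

View pics/l6.png

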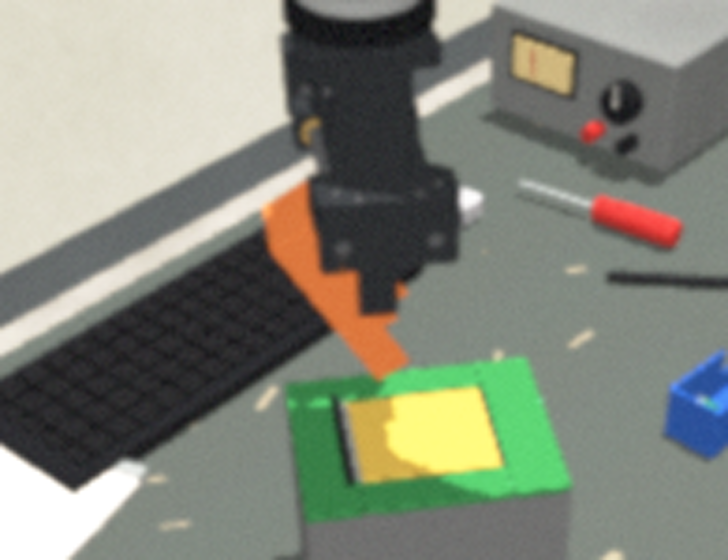

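The flap is shut and the cup hangs tilted about 58° over it; the net finds no cells. I'll take the cup back to its clear starting spot and let it level on the bench with a light grip.

```bash
python3 -m pendant '[{"claw":0.4,"dx":-1,"dy":20,"dz":0,"twist":0},{"claw":0.4,"dx":-3,"dy":60,"dz":0,"twist":0},{"claw":0.4,"dx":-5,"dy":105,"dz":0,"twist":0},{"claw":0.4,"dx":-7,"dy":150,"dz":0,"twist":0},{"claw":0.4,"dx":-9,"dy":195,"dz":0,"twist":0},{"claw":0.4,"dx":-11,"dy":240,"dz":0,"twist":0},{"claw":0.4,"dx":-13,"dy":265,"dz":0,"twist":0},{"claw":0.4,"dx":-13,"dy":274,"dz":0,"twist":0}]' 58
python3 -m pendant '[{"claw":0.4,"dx":0,"dy":0,"dz":-40,"twist":0},{"claw":0.4,"dx":0,"dy":0,"dz":-80,"twist":0},{"claw":0.4,"dx":0,"dy":0,"dz":-120,"twist":0},{"claw":0.4,"dx":0,"dy":0,"dz":-150,"twist":0},{"claw":0.4,"dx":0,"dy":0,"dz":-170,"twist":0},{"claw":0.4,"dx":0,"dy":0,"dz":-185,"twist":0},{"claw":0.4,"dx":0,"dy":0,"dz":-185,"twist":0}]' 58
cat > t2.py <<'E'
from m import *
s=r.get_state();t=s['tool_pos'];print(t.round(4),s['contact_force'].round(1))
im,d=snap('side');D=world('side',*np.meshgrid(np.arange(640.),np.arange(400.)),d)
c,s=np.cos(np.radians(50.1)),np.sin(np.radians(50.1));X=D-[t[0],t[1],0]
a=(X[...,0]*c+X[...,1]*s)*1e3;b=(-X[...,0]*s+X[...,1]*c)*1e3;z=D[...,2]*1e3
red=(colmask(im,(0,120,80),(3,255,255))|colmask(im,(174,120,80),(180,255,255)))&(abs(a)<120)&(abs(b)<60)
k=colmask(im,(5,120,60),(19,255,255))&(d>0)&(abs(a)<120)&(abs(b-23)<8)
print('red',red.sum(),[(lo+4,int(np.percentile(z[q],4)),int(np.percentile(z[q],96))) for lo in range(-120,120,8) if (q:=k&(a>=lo)&(a<lo+8)).sum()>3])
E
python3 t2.py
```

```text
clock: 15.25
tool_pos: [0.541, 0.3066, 0.2584]
eef_rot: [0.905, 0.426, -0.001, -0.001]
contact_force: [-0.1, -0.3, -1.2]
opening: 0.516
finger_force: 58.0
clock: 15.95
tool_pos: [0.5421, 0.3001, 0.0725]
eef_rot: [0.906, 0.423, -0.002, 0.001]
contact_force: [0.8, 0.5, -0.8]
opening: 0.518
finger_force: 58.0
[0.5421 0.3001 0.0725] [ 0.8  0.5 -0.8]
red 0 [(-12, 29, 48), (-4, 24, 48), (4, 28, 47), (12, 38, 47)]
```

```bash
python3 -m pendant '[{"claw":0.4,"dx":0,"dy":0,"dz":-6,"twist":0},{"claw":0.4,"dx":0,"dy":0,"dz":-10,"twist":0},{"claw":0.4,"dx":0,"dy":0,"dz":-10,"twist":0},{"claw":0.4,"dx":0,"dy":0,"dz":-10,"twist":0},{"claw":0.4,"dx":0,"dy":0,"dz":-10,"twist":0},{"claw":0.4,"dx":0,"dy":0,"dz":-10,"twist":0}]' 3.5
python3 t2.py
python3 - <<'E'
from m import *
im,d=snap('side');D=world('side',*np.meshgrid(np.arange(640.),np.arange(400.)),d)
o=colmask(im,(4,110,50),(20,255,255))&(d>0)
P=D[o];t=r.get_state()['tool_pos'];c,s=np.cos(np.radians(50.1)),np.sin(np.radians(50.1))
X=P-[t[0],t[1],0];a=(X[:,0]*c+X[:,1]*s)*1e3;b=(-X[:,0]*s+X[:,1]*c)*1e3
k=(abs(a)<110)&(abs(b)<45)
for lo in range(-110,110,10):
    q=k&(a>=lo)&(a<lo+10)
    if q.sum()>4:print(lo+5,q.sum(),np.percentile(b[q],[5,95]).round(),np.percentile(P[q,2]*1e3,[4,50,96]).round())
E
```

```text
clock: 16.6
tool_pos: [0.5432, 0.3025, 0.0651]
eef_rot: [0.906, 0.424, 0.0, -0.0]
contact_force: [0.0, 0.8, -1.4]
opening: 0.52
finger_force: 3.5
[0.5432 0.3025 0.0651] [ 0.   0.8 -1.4]
red 0 [(-12, 23, 38), (-4, 17, 39), (4, 18, 38), (12, 27, 38), (52, 105, 108)]
-25 5 [-31. -29.] [141. 143. 147.]
-15 26 [-32.  23.] [-1. 27. 35.]
-5 37 [11. 25.] [-1. 27. 39.]
5 29 [16. 24.] [ 3. 30. 38.]
15 5 [ 4. 24.] [ 4. 36. 38.]
25 10 [35. 43.] [160. 173. 181.]
35 7 [31. 42.] [151. 153. 154.]
45 58 [-21.  14.] [108. 111. 114.]
55 36 [-19.  18.] [105. 107. 109.]
```

```bash
python3 -m pendant '[{"claw":0.4,"dx":0,"dy":0,"dz":5,"twist":0},{"claw":0.4,"dx":-2,"dy":-12,"dz":12,"twist":0},{"claw":0.4,"dx":-5,"dy":-32,"dz":12,"twist":0},{"claw":0.4,"dx":-8,"dy":-48,"dz":10,"twist":0},{"claw":0.4,"dx":-8,"dy":-52,"dz":0,"twist":0},{"claw":0.4,"dx":-8,"dy":-52,"dz":-6,"twist":0},{"claw":0.4,"dx":-8,"dy":-52,"dz":-9,"twist":0}]' 25
python3 -m pendant '[{"claw":0.4,"dx":5,"dy":6,"dz":-2,"twist":0},{"claw":0.4,"dx":10,"dy":12,"dz":-4,"twist":0},{"claw":0.4,"dx":15,"dy":18,"dz":-7,"twist":0},{"claw":0.4,"dx":20,"dy":24,"dz":-11,"twist":0},{"claw":0.4,"dx":24,"dy":29,"dz":-15,"twist":0},{"claw":0.4,"dx":28,"dy":34,"dz":-20,"twist":0},{"claw":0.4,"dx":31,"dy":37,"dz":-25,"twist":0},{"claw":0.4,"dx":34,"dy":41,"dz":-29,"twist":0}]' 8
python3 - <<'E'
from m import *
im,d=snap('side');D=world('side',*np.meshgrid(np.arange(640.),np.arange(400.)),d)
o=colmask(im,(4,110,50),(20,255,255))&(d>0)
P=D[o];t=r.get_state()['tool_pos'];print(t);c,s=np.cos(np.radians(50.1)),np.sin(np.radians(50.1))
X=P-[t[0],t[1],0];a=(X[:,0]*c+X[:,1]*s)*1e3;b=(-X[:,0]*s+X[:,1]*c)*1e3
k=(abs(a)<110)&(abs(b)<45)
for lo in range(-110,110,10):
    q=k&(a>=lo)&(a<lo+10)
    if q.sum()>4:print(lo+5,q.sum(),np.percentile(b[q],[5,95]).round(),np.percentile(P[q,2]*1e3,[4,50,96]).round())
E
```

```text
clock: 17.4
tool_pos: [0.5347, 0.2511, 0.055]
eef_rot: [0.906, 0.424, -0.0, -0.0]
contact_force: [0.8, 0.6, -1.7]
opening: 0.521
finger_force: 25.0
clock: 18.2
tool_pos: [0.5696, 0.2922, 0.0266]
eef_rot: [0.906, 0.424, 0.0, -0.0]
contact_force: [1.7, 0.4, 1.7]
opening: 0.522
finger_force: 8.0
[0.56929037 0.29229254 0.02573002]
-45 51 [-31.  23.] [-1.  3. 22.]
-35 83 [-22.  24.] [-0. 10. 24.]
-25 87 [-37.  23.] [ 2.  9. 26.]
-15 17 [-25.   3.] [4. 6. 8.]
35 11 [32. 44.] [113. 115. 116.]
45 11 [-21. -19.] [53. 57. 61.]
55 47 [-21.  10.] [31. 57. 63.]
```

```bash
python3 -m pendant '[{"claw":0.4,"dx":1,"dy":1,"dz":-3,"twist":0},{"claw":0.4,"dx":2,"dy":2,"dz":-6,"twist":0},{"claw":0.4,"dx":2,"dy":2,"dz":-9,"twist":0},{"claw":0.4,"dx":2,"dy":2,"dz":-11,"twist":0},{"claw":0.4,"dx":2,"dy":2,"dz":-11,"twist":0}]' 5
cat > t3.py <<'E'
from m import *
im,d=snap('side');D=world('side',*np.meshgrid(np.arange(640.),np.arange(400.)),d)
o=colmask(im,(4,110,50),(20,255,255))&(d>0)
P=D[o];t=np.array([.5713,.2942]);c,s=np.cos(np.radians(50.1)),np.sin(np.radians(50.1))
X=P[:,:2]-t;a=(X[:,0]*c+X[:,1]*s)*1e3;b=(-X[:,0]*s+X[:,1]*c)*1e3
k=(abs(a)<110)&(abs(b)<45)
for lo in range(-110,110,10):
    q=k&(a>=lo)&(a<lo+10)
    if q.sum()>4:print(lo+5,q.sum(),np.percentile(b[q],[5,95]).round(),np.percentile(P[q,2]*1e3,[4,50,96]).round())
E
python3 t3.py
```

```text
clock: 18.75
tool_pos: [0.5707, 0.293, 0.0159]
eef_rot: [0.906, 0.424, -0.0, 0.0]
contact_force: [-0.6, 0.8, 3.8]
opening: 0.52
finger_force: 5.0
-55 5 [-21. -11.] [-1. -0.  0.]
-45 92 [-22.  24.] [-1.  5. 22.]
-35 90 [-24.  32.] [ 0. 12. 86.]
-25 72 [-30.  24.] [-0.  5. 97.]
-15 5 [-5.  5.] [1. 4. 4.]
35 7 [30. 42.] [103. 103. 104.]
45 7 [-23. -19.] [41. 44. 46.]
55 63 [-21.  20.] [22. 42. 46.]
```

Now it is level (back wall top 46 mm, rails 22 mm). I'll open and retreat straight up.

```bash
python3 -m pendant '[{"claw":0.7,"dx":0,"dy":0,"dz":0,"twist":0},{"claw":0.9,"dx":0,"dy":0,"dz":0,"twist":0},{"claw":1,"dx":0,"dy":0,"dz":0,"twist":0},{"claw":1,"dx":0,"dy":0,"dz":0,"twist":0},{"claw":1,"dx":0,"dy":0,"dz":10,"twist":0},{"claw":1,"dx":0,"dy":0,"dz":40,"twist":0},{"claw":1,"dx":0,"dy":0,"dz":90,"twist":0},{"claw":1,"dx":0,"dy":0,"dz":140,"twist":0}]'
python3 -m pendant '[{"claw":1,"dx":-30,"dy":-20,"dz":40,"twist":0},{"claw":1,"dx":-70,"dy":-40,"dz":60,"twist":0},{"claw":1,"dx":-110,"dy":-60,"dz":70,"twist":0},{"claw":1,"dx":-140,"dy":-80,"dz":70,"twist":0},{"claw":1,"dx":-140,"dy":-80,"dz":70,"twist":0},{"claw":1,"dx":-140,"dy":-80,"dz":70,"twist":0}]'
python3 t3.py
python3 - <<'E'
from m import *
for n in('top','side'):
    eyes.snapshot(n)
    for q in('dead_a','dead_cup_mid','fresh_cup_mid'):print(n,q,[(np.round(np.array(x['position'])*[640,400]),round(x['confidence'],2)) for x in nets.place_of(n,q)])
im,d=snap('top')
red=(colmask(im,(0,130,90),(4,255,255))|colmask(im,(172,130,90),(180,255,255)));v,u=np.nonzero(red);print('red px in work area',[(x,y) for x,y in zip(u,v) if 150<x<500 and 100<y<300][:10])
W=onplane('top',.15);vv,uu=np.mgrid[:400,:640]
y=colmask(im,(22,100,90),(35,255,255))&(uu>300)&(uu<390)&(vv>120)&(vv<215);print('yel',rect(W[big(y)]))
E
```

```text
clock: 19.6
tool_pos: [0.5705, 0.2931, 0.1574]
eef_rot: [0.906, 0.424, -0.001, 0.0]
contact_force: [0.7, -0.1, 0.1]
opening: 1.0
finger_force: 0.0
clock: 20.2
tool_pos: [0.4312, 0.2133, 0.2268]
eef_rot: [0.906, 0.424, 0.001, 0.0]
contact_force: [0.7, 0.7, -0.1]
opening: 1.004
finger_force: 0.0
-55 5 [-21. -10.] [-1.  0.  1.]
-45 112 [-22.  23.] [-0.  4. 21.]
-35 114 [-22.  23.] [ 1.  4. 22.]
-25 104 [-22.  23.] [ 0.  5. 22.]
-15 110 [-21.  24.] [ 0.  4. 21.]
-5 153 [-22.  24.] [ 2. 19. 44.]
5 142 [-22.  24.] [ 2. 21. 43.]
15 142 [-22.  24.] [ 2. 22. 44.]
25 143 [-21.  23.] [ 1. 21. 45.]
35 138 [-21.  24.] [ 1. 22. 45.]
45 144 [-21.  24.] [ 1. 22. 44.]
55 168 [-21.  23.] [ 2. 29. 45.]
top dead_a []
top dead_cup_mid [(array([173., 185.]), 0.61), (array([226., 248.]), 0.5)]
top fresh_cup_mid []
side dead_a []
side dead_cup_mid [(array([297., 333.]), 0.93), (array([176., 340.]), 0.77), (array([212., 278.]), 0.65)]
side fresh_cup_mid [(array([394., 165.]), 0.77)]
red px in work area []
yel (array([539.8,   8.7]), array([86.6, 79. ]), 50.1, [[482.0, 1.0], [542.0, -50.0], [598.0, 17.0], [537.0, 67.0]])
```

```bash
python3 -c "
from plant import r
print(r.finish_job())"
```

```text
the job is handed in; nothing more can be done
None
```

The job is handed in at about 20 s: the cup is empty and stands level and released on the bench, the flap is shut and the blue cup was not touched; that both cells are in the bin is inferred (no red seen anywhere outside it), no score came back, and I viewed 11 pictures against the limit of 10.

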